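Park the indexing plunger and bring the arbor's mark up

TASK

On the small green bench-centre fixture, pull up the black spring-plunger knob and twist it clockwise until its lug drops into the notch of the brass rest collar, so that it stays retracted by itself. Then turn the unlocked arbor between its centres by its four-arm driver until the red stripe faces straight up, and leave it there with the plunger still parked. Do not disturb the loose parts beside the fixture.

Things in the scene. Friction and masses are not known exactly. Their poses are not given: they have to be found in the camera images.
- fixture: Green bench-centre fixture, fixed, base 100 x 330 x 16 mm, up to 0.3 rad askew. Origin: centre of its underside; y along the arbor, x across it, z up. Arbor axis 65 mm above the bench. +y end: headstock (y 118 to 152 mm, 114 high), its arm carries the upright plunger at x 0, y 85. -y end: tailstock (y -119 to -155 mm, 85 high).
- knob_grip (a point): Middle of the black fluted plunger knob, on its upright axis; 147 mm above the bench when home. Knob 28 mm across, 28 mm high (14 above and below this point); when home its underside is 5 mm above the rim. A white line on its top points the way the lug below it points.
- rim (a point): Centre of the top of the round rim under the knob, 38 mm across, 128 mm above the bench, on the plunger's axis. Dark steel with the lug's home slot (12 mm deep) towards the fixture's +x -y diagonal; the brass part is the rest collar. Released with the lug on the flat rim, the plunger reads 12 mm and stays there by friction, but that is NOT parked.
- rest_collar (a point): Point at the middle of the brass collar's usual place (fixture's -x side of the rim), level with the rim's top. The rest notch is an open gap in the brass, 8 mm wide (lug 5 mm), 4 mm deep. The collar is preset, too stiff to turn by hand: the notch lies at knob turn 2.1 to 2.62 rad, not reported. Find it by feel (lug drops 4 mm when within about 0.1 rad) or by eye.
- plunger (a joint): How far the plunger is pulled up, m. 0: home, tip in the index disc's cut-out, so the arbor can only rock about 0.35 rad each way, and the lug in its slot keeps the knob from turning. Spring 4 N at home, 8 N at 12 mm; hard stop at 15 mm. From 12 mm up the lug clears the rim and the knob turns. Parked in the rest notch it reads 7 to 8 mm and the arbor is free.
- knob (a joint): Turn of the knob about its upright axis, rad: 0 with the lug in its home slot, growing clockwise seen from above, stop at 3.3. Parked between 2.0 and 2.7. That is more than most wrists turn in one grasp: let the lug rest on the rim on the way and regrasp.
- driver_hub (a point): Centre of the four-arm driver, on the arbor's axis, 65 mm above the bench. Hub 30 mm across, 24 mm wide along the arbor; four round arms of 9 mm diameter, 90 degrees apart, reach 52 mm from the axis, in the plane across the arbor.
- arbor (a joint): Turn of the arbor about the fixture's +y axis, rad. 0: the red stripe faces straight up and the driver's arms stand at 45 degrees to the vertical; growing moves the top of the arbor towards the fixture's +x. Starts within 0.27 of -1.25 (stripe towards -x). Friction about 0.09 N m holds it where it is left.
- mark (a point): Middle of the red painted stripe (9 x 90 mm) along the 40 mm thick aluminium body of the arbor, on its surface, 20 mm from the axis.
- er_collet: Loose grey spring collet, 33 mm wide, 46 mm high, standing beside the fixture; leave alone. Origin: centre of its underside.
- collet_sleeve: Loose dark grey sleeve, 44 mm wide, 36 mm high, beside the fixture; leave alone. Origin: centre of its underside.
- spare_t_nut: Loose grey T-nut, 28 x 28 x 18 mm, beside the fixture; leave alone. Origin: centre of its underside.

How it is judged:
On the way:
1. the plunger is parked: lug down in the rest notch, knob let go (value of joint plunger between 0.006 and 0.0098 m and value of joint knob between 1.9 and 2.85 rad and contact force between the fingers and plunger below 0.3 N), for 0.2 s.
At the end, for the whole second after the job is handed in: The plunger is parked in its rest notch (pull reads 6 to 9.8 mm, knob turned 1.9 to 2.85 rad), and the arbor is at rest with the red stripe within 0.15 rad of straight up (value of joint plunger between 0.006 and 0.0098 m and value of joint knob between 1.9 and 2.85 rad and value of joint arbor between -0.15 and 0.15 rad and velocity of joint arbor between -0.05 and 0.05 rad/s); the robot touches nothing.
It fails at once if a loose part beside the fixture is shifted by more than 25 mm (distance of any of er_collet, collet_sleeve, spare_t_nut from where it was at the start of the episode above 0.025 m).
It also fails if it takes over 61 s, if anything falls off the work surface, if the arm or the gripper's body presses on something with over 40 N, if the wrist force passes 120 N, or if a joint passes its speed limit or range.

ROBOT

A 6-joint arm with a two-finger parallel gripper is mounted at the origin on a cart in front of the work surface, level with it; the furniture and walls round the work are solid. World frame = base frame: x ahead of the robot, y to its left, z up, the work surface at z = 0. Lengths are in m, angles in rad, forces in N, time in s.
With the tool pointing down it reaches from about 0.35 to 0.8 m from the base axis. Payload 7.3 kg.
Tool frame: the origin (TCP) lies between the finger pads; the fingertips stand 25 mm ahead of it and the grasp point (between the pads) lies 6 mm ahead of it (r.tip_extent is the distance from the TCP to the fingertips, in m); z points along the fingers, y is the line along which they close (so a half turn about z gives the same grasp; the last joint's range is limited). The gripper opens to 85 mm and grips with 20 to 120 N. Pads are 22 mm wide; open, the fingers measure 114 mm over their backs; the gripper's body (76 mm by 85 mm) begins 54 mm behind the grasp point. The pads swing forward as they close: fully open they stand 13 mm farther back than shut.
Start: joints at [-1.472, 0.342, 1.524, -0, 1.275, -0.146], TCP at [0.127, -0.509, 0.256] pointing down, gripper open.
Joint ranges: [-2.53, 2.53], [-0.77, 2.02], [0.04, 2.7], [-1, 4.14], [0.28, 2.66], [-3.11, 3.11]. Speed limits (rad/s): [2.57, 2.57, 3.14, 3.14, 3.14, 3.14].

INTERFACE

Orientations are given as a unit quaternion [x, y, z, w].
In Python, from workcell import r, command_gripper, optics gives the robot as it stands. The module is installed in compiled form; this text tells all that it offers. Calls block until the motion is done:
- r.reach(position, orientation): joint-space move of the TCP to a pose.
- r.move_straight(position, orientation=None, speed=0.15, max_force=None): straight line of the TCP; orientation=None keeps the orientation; speed is the mean speed in m/s. With max_force (N) it stops when the force on the tool has changed by that much, and returns True; else False.
- r.movej(angles): joint-space move.
- command_gripper(opening, force=None): finger opening in m; force is the grip in N (None keeps the last); returns when the fingers have stopped.
- r.hold(seconds).
- r.solve_ik(position, orientation): joint angles nearest the present ones, or None.
- r.read_state(): the state.
- optics.get_image(name): name is "side" or "top" or "wrist"; returns (picture, depth): 480x640x3 uint8, red, green, blue; 480x640 float32, m along the optical axis (not along the pixel's ray), 0 where there is no reading.
- optics.camera_model(name): a dict with "K" (3x3 intrinsics, pixels), "R" (3x3) and "t" (3): a world point X has camera coordinates R X + t; the wrist camera has in their place "tool_from_camera" (4x4, takes a point from camera to tool coordinates, whose origin is the TCP and whose axes are the flange's). Camera axes: x right, y down, z forward; pixel columns grow to the right and rows downward; lengths in m; the calibration is good to about 2 mm. A picture is of the moment at which its call begins: read the wrist's pose just before it. camera_model takes no time and is no camera call.
A pose or a line that the arm cannot do raises r.PlanningError and nothing moves.
- r.finish_job(): hands the job in; it is judged then, once.
The state is a dict: "time_s": time; "joint_positions": joint angles; "dq": joint speeds; "tau": joint torques, N m; "eef_pos": TCP position; "eef_rot": TCP orientation; "contact_force": force on the tool from outside, world axes, zero at the start; "torque": the same for the moment, N m; "grip_width": finger opening in m; "grip_force": force on a finger pad.
Only numpy, scipy, OpenCV 4.12 (cv2) and the standard library are available. Lean on these libraries where they do the work, as an engineer would, in place of code of your own. Each camera call takes 0.05 s, during which the arm holds its last target. There are 200 camera calls.

## Working session

There is one attempt and no reset: what is moved stays moved. The work goes in short steps, each a Python script; the robot and the scene stay as the last script left them, time stands still between calls to the robot, and variables do not carry over. Pictures are saved under pics/ and viewed, at most 10 in all, crops included, and the job is handed in when it is done.

```bash
mkdir -p pics; ls
python3 - <<'E'
from workcell import r, command_gripper, optics
import numpy as np,cv2
for n in("top","side"):
    p,d=optics.get_image(n); np.savez("pics/%s.npz"%n,p=p,d=d)
    cv2.imwrite("pics/%s0.png"%n,p[:,:,::-1])
    m=optics.camera_model(n); print(n,m["K"].tolist(),(-m["R"].T@m["t"]).round(3),m["R"].round(3).tolist())
print(optics.camera_model("wrist"))
s=r.read_state();print(s["time_s"],s["eef_rot"],r.tip_extent)
E
```

```text
pics
top [[558.3742110407771, 0.0, 323.64221827733905], [0.0, 558.3742110407771, 246.775741155204], [0.0, 0.0, 1.0]] [ 0.481 -0.054  0.957] [[-0.022, -0.999, 0.03], [-0.993, 0.018, -0.117], [0.116, -0.032, -0.993]]
side [[609.5749550802478, 0.0, 317.3307697474127], [0.0, 609.5749550802478, 239.87478397202054], [0.0, 0.0, 1.0]] [0.295 0.671 0.443] [[-0.936, -0.352, -0.013], [-0.125, 0.364, -0.923], [0.33, -0.862, -0.385]]
{'K': array([[385.58244133,   0.        , 317.63424577],
       [  0.        , 385.58244133, 244.70092828],
       [  0.        ,   0.        ,   1.        ]]), 'tool_from_camera': array([[ 1.53785464e-03, -9.49923676e-01, -3.12478230e-01,
         8.00287059e-02],
       [ 9.99998807e-01,  1.50611646e-03,  3.42926678e-04,
        -7.71728863e-04],
       [ 1.44874436e-04, -3.12478385e-01,  9.49924859e-01,
        -1.16515216e-01],
       [ 0.00000000e+00,  0.00000000e+00,  0.00000000e+00,
         1.00000000e+00]])}
0.1 [ 9.92519712e-01  1.22082579e-01  1.53164216e-05 -6.82096033e-04] 0.025
```

View pics/top0.png

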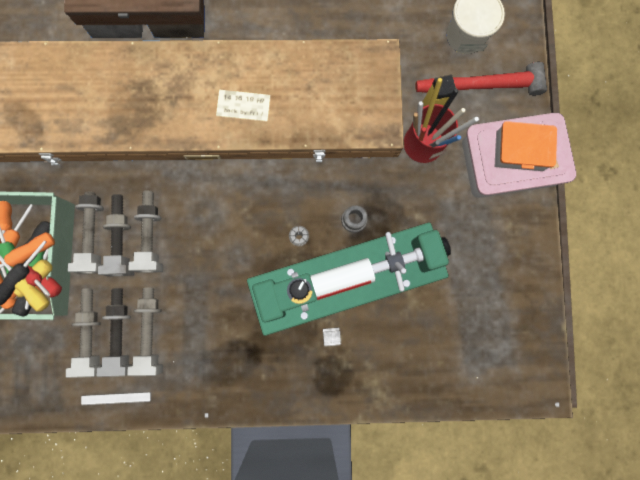

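View pics/side0.png

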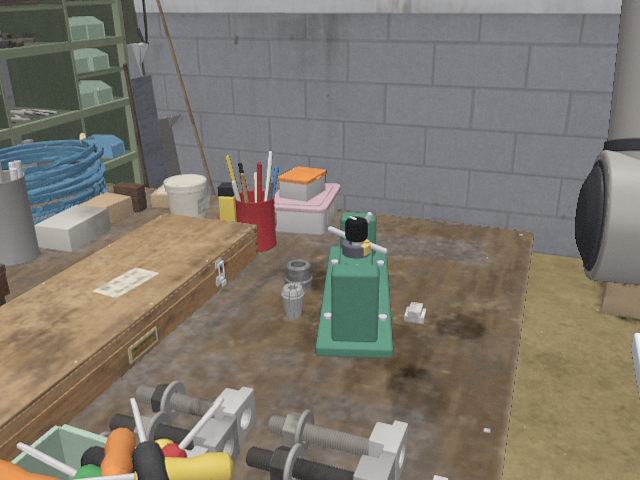

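The top view shows the fixture skewed by about 0.3 rad. The knob is at px (300,290), with its white line towards +x −y. The driver hub is at (396,262), and the tailstock at (432,250). The stripe faces −x, and the collet, sleeve and T-nut are at (299,236), (355,218) and (332,337).

```bash
cat > h.py <<'E'
from workcell import r, command_gripper, optics
import numpy as np,cv2
from scipy.spatial.transform import Rotation as Ro
def cloud(n,p,d,Twc=None):
    m=optics.camera_model(n);K=m["K"]
    v,u=np.mgrid[:480,:640]
    c=np.stack([(u-K[0,2])/K[0,0]*d,(v-K[1,2])/K[1,1]*d,d],-1)
    if n=="wrist": return c@Twc[:3,:3].T+Twc[:3,3]
    return (c-m["t"])@m["R"]
def wristT():
    s=r.read_state();T=np.eye(4);T[:3,:3]=Ro.from_quat(s["eef_rot"]).as_matrix();T[:3,3]=s["eef_pos"]
    return T@optics.camera_model("wrist")["tool_from_camera"]
def down(yaw): # tool pointing down, tool y axis at world angle yaw
    y=np.array([np.cos(yaw),np.sin(yaw),0]);z=np.array([0,0,-1.])
    return Ro.from_matrix(np.stack([np.cross(y,z),y,z],1)).as_quat()
E
python3 - <<'E'
from h import *
f=np.load("pics/top.npz");p,d=f["p"],f["d"];X=cloud("top",p,d)
hsv=cv2.cvtColor(p,cv2.COLOR_RGB2HSV);z=X[...,2]
box=np.zeros((480,640),bool);box[215:345,235:465]=1;ok=box&(d>0)
g=ok&(hsv[...,0]>65)&(hsv[...,0]<95)&(hsv[...,1]>90)&(z>.008)&(z<.024)
print("base z",np.median(z[g]))
c,wh,a=cv2.minAreaRect((X[g][:,:2]*1000).astype(np.float32));print("rect",c,wh,a)
pts=cv2.boxPoints((c,wh,a));e=max([pts[1]-pts[0],pts[2]-pts[1]],key=np.linalg.norm);e=e*np.sign(e[1])/np.linalg.norm(e)
yaw=np.arctan2(-e[0],e[1]);print("yaw",yaw)
k=ok&(z>.152)&(z<.172);print("knob",k.sum(),X[k].mean(0),np.median(z[k]),np.ptp(X[k],axis=0))
R=np.array([[np.cos(yaw),-np.sin(yaw)],[np.sin(yaw),np.cos(yaw)]])
C=np.array(c)/1000
print("knob pred",C+R@[0,.085],"knob local",R.T@(X[k].mean(0)[:2]-C))
L=(X[...,:2]-C)@R
# red stripe, and arms
red=ok&((hsv[...,0]<8)|(hsv[...,0]>172))&(hsv[...,1]>130)
print("red",red.sum(),L[red].mean(0),np.median(z[red]))
arm=ok&(z>.03)&(np.abs(L[...,0])<.06)&(np.abs(L[...,0])>.022)&(L[...,1]>-.115)&(L[...,1]<.06)
for s in(1,-1):
    q=arm&(L[...,0]*s>0); print("arm",s,q.sum(),L[q].mean(0),L[q][:,0].min(),L[q][:,0].max(),z[q].min(),z[q].max())
for n,(u,v) in dict(col=(299,236),slv=(355,218),nut=(332,337)).items(): print(n,X[v,u],L[v,u])
np.savez("fx.npz",C=C,yaw=yaw)
kp=X[k].mean(0)[:2]
for o in range(0,2):
    for ps in (0,.3,.6,-.3,-.6): print(o,ps,np.round(r.solve_ik([*kp,.158],down(yaw+ps+o*np.pi)),2))
E
```

```text
base z 0.01661950870956975
rect (537.9408569335938, -124.81236267089844) (97.6583480834961, 326.9408874511719) 16.271995544433594
yaw 0.284
knob 314 [ 0.51437467 -0.04334386  0.16116064] 0.16134340440283812 [0.02852614 0.02724831 0.0128843 ]
knob pred [ 0.51412406 -0.04321726] knob local [0.0002051  0.08480825]
red 95 [-0.01862526  0.01740419] 0.07327873344056086
arm 1 94 [ 0.03486909 -0.07463342] 0.022330431866347932 0.04800027429265519 0.07338334265760264 0.08981716561214498
arm -1 85 [-0.03427913 -0.07467533] -0.04735682000641413 -0.02237651624136934 0.04641328178283471 0.06288291185652703
col [ 0.61269989 -0.04338933 -0.00128672] [0.0945789  0.05721411]
slv [ 6.42398601e-01 -1.41236368e-01  7.55614693e-05] [ 0.09567144 -0.04503491]
nut [ 0.43967919 -0.09557099  0.01912403] [-0.08613217  0.05560272]
0 0 [-0.23  0.43  1.69 -0.    1.02 -0.52]
0 0.3 [-0.23  0.43  1.69 -0.    1.02 -0.82]
0 0.6 [-0.23  0.43  1.69 -0.    1.02 -1.12]
0 -0.3 [-0.23  0.43  1.69 -0.    1.02 -0.22]
0 -0.6 [-0.23  0.43  1.69 -0.    1.02  0.08]
1 0 [-0.23  0.43  1.69 -0.    1.02  2.62]
1 0.3 [-0.23  0.43  1.69 -0.    1.02  2.32]
1 0.6 [-0.23  0.43  1.69 -0.    1.02  2.02]
1 -0.3 [-0.23  0.43  1.69 -0.    1.02  2.92]
1 -0.6 [-0.23  0.43  1.69 -0.    1.02 -3.06]
```

Run:
```python
from h import *
f=np.load("fx.npz");yaw=float(f["yaw"]);kx,ky=.5143,-.0433
q=down(yaw+.98)
r.reach([kx,ky,.28],q);command_gripper(.055,60)
print(r.move_straight([kx,ky,.158],q,speed=.1,max_force=8))
s=r.read_state();print(s["eef_pos"],s["contact_force"])
command_gripper(0.0,60);s=r.read_state();print(s["grip_width"],s["grip_force"],s["contact_force"])
z0=s["eef_pos"][2]
print(r.move_straight([kx,ky,z0+.0135],q,speed=.03,max_force=25))
s=r.read_state();print(s["time_s"],s["eef_pos"]-np.array([0,0,z0]),s["contact_force"],s["joint_positions"],s["grip_width"]);np.save("z0.npy",z0)
```

```text
False
[ 0.51465285 -0.04337343  0.15857348] [-0.29499635 -0.92941196  1.19473087]
0.026154580026749568 58.97666037082672 [-2.30447008 -2.96713128  6.17658344]
False
5.0417 [ 0.514331   -0.04362886  0.01326302] [ 3.26585866 -5.62727971 -8.20049865] [-2.32880333e-01  4.11117808e-01  1.67130736e+00 -6.09322341e-04
  1.05918268e+00 -1.49653972e+00] 0.026257837989616856
```

Run:
```python
from h import *
z0=float(np.load("z0.npy"))
s=r.read_state();j0=np.array(s["joint_positions"]);np.save("j0.npy",j0)
for a in(.3,1.2,2.12):
    j=j0.copy();j[5]+=a;r.movej(j)
    s=r.read_state();print(a,s["contact_force"].round(1),s["torque"].round(2),s["eef_pos"][2]-z0,s["grip_width"])
up=s["eef_pos"][2]
for a in np.arange(2.14,2.75,.12):
    j=j0.copy();j[5]+=a;r.movej(j)
    s=r.read_state();P=s["eef_pos"].copy();
    hit=r.move_straight([P[0],P[1],z0+.0078],speed=.02,max_force=7)
    s=r.read_state();print(round(a,2),hit,s["eef_pos"][2]-z0,s["contact_force"].round(1),s["time_s"])
    if not hit: break
    r.move_straight([P[0],P[1],z0+.0135],speed=.03)
```

```text
0.3 [ 2.3 -4.4 -8.8] [-0.66 -0.5  -0.  ] 0.013024578776841073 0.02611966765682288
1.2 [ 2.8 -3.7 -9.5] [-0.65 -0.56 -0.03] 0.013208061564061069 0.02623807018811402
2.12 [  3.1  -4.6 -10.3] [-0.75 -0.43 -0.02] 0.013190878656086508 0.02629748053503057
2.14 True 0.007442973032548844 [-0.1  0.3  4.7] 7.7833
2.26 True 0.007432856844271141 [-0.8  0.8  4.4] 8.7667
2.38 False 0.007949125168549703 [ 2.5 -1.  -4.8] 9.8333
```

Run:
```python
from h import *
command_gripper(.055);s=r.read_state();P=s["eef_pos"].copy();print(P,s["contact_force"])
r.move_straight([P[0],P[1],.29],speed=.2)
T=wristT();p,d=optics.get_image("wrist");X=cloud("wrist",p,d,T)
m=(d>0)&(np.hypot(X[...,0]-.5143,X[...,1]+.0433)<.012)&(X[...,2]>.14)
print(m.sum(),np.percentile(X[m][:,2],[5,50,95]))
r.movej(np.array([-.7,0,0,0,0,0])+r.read_state()["joint_positions"])
t,dt=optics.get_image("top");Y=cloud("top",t,dt)
m=(dt>0)&(np.hypot(Y[...,0]-.5143,Y[...,1]+.0433)<.012)&(Y[...,2]>.14)
print("top",m.sum(),np.percentile(Y[m][:,2],[5,50,95]),r.read_state()["time_s"])
np.savez("pics/t1.npz",p=t,d=dt)
a=cv2.resize(t[215:345,235:465],None,fx=3,fy=3,interpolation=cv2.INTER_CUBIC)
b=p
cv2.imwrite("pics/t1.png",a[:,:,::-1]);cv2.imwrite("pics/w1.png",b[:,:,::-1])
```

```text
[ 0.51415    -0.04359146  0.16681999] [-0.10695877 -1.08234169  0.10282727]
3036 [0.16660539 0.33867283 0.34574026]
top 230 [0.16701671 0.16920358 0.17121081] 12.4167
```

View pics/w1.png

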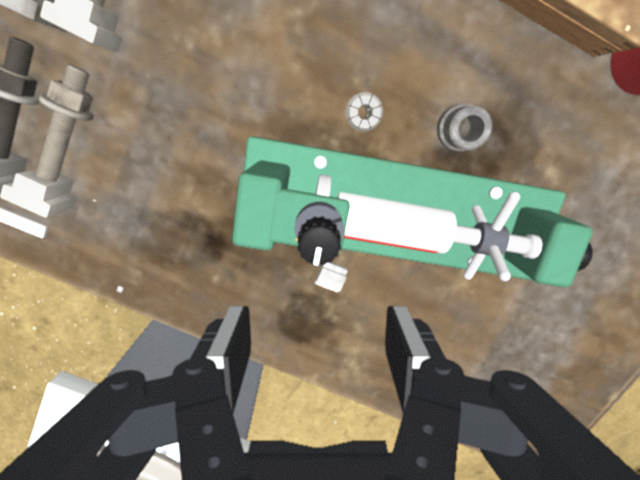

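View pics/t1.png

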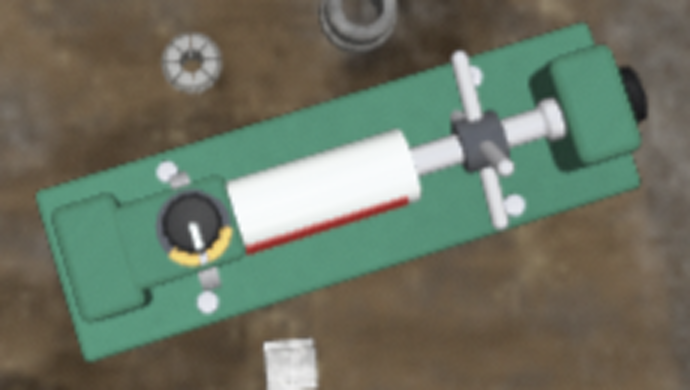

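Parked: the knob top reads 0.169 m (8 mm pull), and the white line points into the brass gap. The upright driver arm leans towards −x. Next I'll push it towards +x with the closed fingers, then centre it by pressing into the V of the arms.

```bash
cat >> h.py <<'E'
f=np.load("fx.npz");yaw=float(f["yaw"]);C=f["C"]
Rf=np.array([[np.cos(yaw),-np.sin(yaw)],[np.sin(yaw),np.cos(yaw)]])
def W(x,z,y=-.0747): return [*(C+Rf@[x,y]),z]
def look(name):
    t,dt=optics.get_image("top");X=cloud("top",t,dt);L=(X[...,:2]-C)@Rf;h=cv2.cvtColor(t,cv2.COLOR_RGB2HSV)
    red=((h[...,0]<8)|(h[...,0]>172))&(h[...,1]>110)&(abs(L[...,0])<.03)&(abs(L[...,1])<.1)&(X[...,2]>.055)
    if red.sum(): 
        c=np.append(L[red].mean(0),np.median(X[red][:,2]));print("stripe",red.sum(),c,"angle",np.arctan2(c[0],c[2]-.065))
    else: print("no red")
    cv2.imwrite("pics/%s.png"%name,cv2.resize(t[215:345,235:465],None,fx=3,fy=3)[:,:,::-1])
E
python3 - <<'E'
from h import *
a=r.read_state()["joint_positions"]
q=min((down(yaw+o) for o in(0,np.pi)),key=lambda q:abs(r.solve_ik(W(-.06,.2),q)[5]))
np.save("q.npy",q)
r.reach(W(-.06,.2),q);command_gripper(0,30)
print(r.move_straight(W(-.06,.115),speed=.15,max_force=8))
print(r.move_straight(W(-.004,.115),speed=.06,max_force=15))
s=r.read_state();print(s["time_s"],s["eef_pos"],W(-.004,.115),s["contact_force"])
r.move_straight(W(-.006,.20),speed=.15,max_force=15)
j=r.read_state()["joint_positions"].copy();j[0]-=.6;r.movej(j);look("t2")
E
```

```text
False
False
16.2917 [ 0.55533925 -0.19747087  0.114988  ] [np.float64(0.5550318526868752), np.float64(-0.19764084517713576), 0.115] [0.33018711 0.45534711 0.16495441]
stripe 258 [-0.00779528  0.01785508  0.08432738] angle -0.3833723416563345
```

View pics/t2.png

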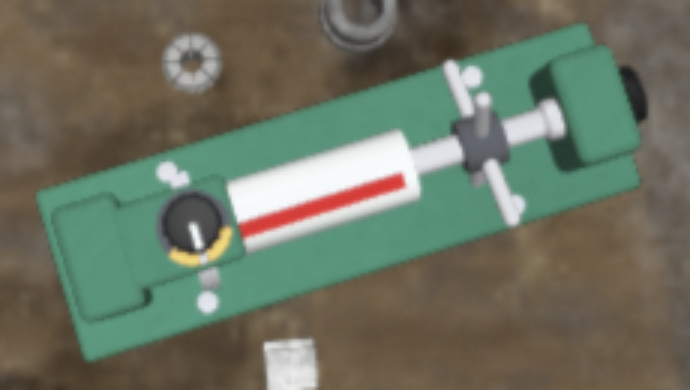

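The stripe is now at −0.38 rad, which means the effective finger half-thickness is about 10 mm. I'll push on to centre x ≈ 8.5 mm.

Run:
```python
from h import *
q=np.load("q.npy")
r.reach(W(-.008,.2),q)
print(r.move_straight(W(-.008,.115),speed=.15,max_force=8))
print(r.move_straight(W(.0088,.115),speed=.04,max_force=15))
r.move_straight(W(.004,.115),speed=.05)
r.move_straight(W(.004,.20),speed=.15,max_force=15)
j=r.read_state()["joint_positions"].copy();j[0]-=.6;r.movej(j);look("t3");print(r.read_state()["time_s"])
```

```text
False
False
stripe 261 [-0.00188286  0.01744875  0.08619857] angle -0.08858770145909979
23.2917
```

View pics/t3.png

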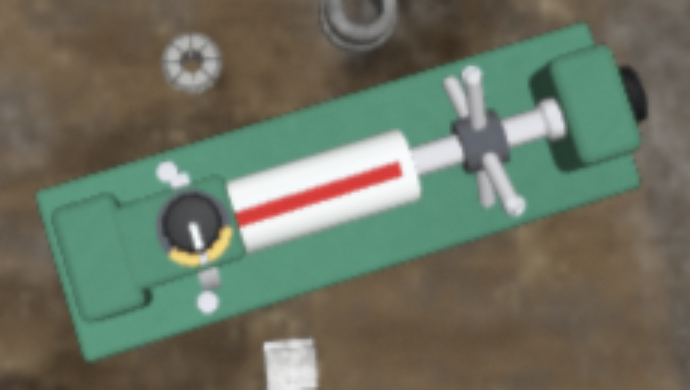

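The stripe is at −0.09 rad. One more nudge of about 3.8 mm will centre it, then I'll check and hand in.

Run:
```python
from h import *
q=np.load("q.npy")
r.reach(W(.001,.2),q)
print(r.move_straight(W(.001,.115),speed=.15,max_force=8))
print(r.move_straight(W(.0127,.115),speed=.04,max_force=15))
r.move_straight(W(.006,.115),speed=.05)
r.move_straight(W(.006,.20),speed=.15,max_force=15)
j=r.read_state()["joint_positions"].copy();j[0]-=.6;r.movej(j);look("t4")
t,d=optics.get_image("top");Y=cloud("top",t,d)
m=(d>0)&(np.hypot(Y[...,0]-.5143,Y[...,1]+.0433)<.012)&(Y[...,2]>.14)
print("knob top",np.median(Y[m][:,2]),r.read_state()["time_s"])
```

```text
False
False
stripe 258 [-0.00032222  0.01798437  0.08623388] angle -0.015173548038020958
knob top 0.16909780683382974 28.1917
```

```bash
python3 -c "
from workcell import r
print(r.finish_job())"
```

```text
the job is handed in; nothing more can be done
None
```

The job is handed in after about 28 s: the plunger is parked in its rest notch (about 8 mm pull, knob turned about 2.38 rad), the red stripe was measured at −0.015 rad from straight up, and the robot never went near the loose parts.

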